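Push the specimen tray into the corner stop

ROBOT

A 6-joint arm with a two-finger parallel gripper is mounted at the origin on the work surface. World frame = base frame: x ahead of the robot, y to its left, z up, the work surface at z = 0. Lengths are in m, angles in rad, forces in N, time in s.
With the tool pointing down it reaches from about 0.35 to 0.975 m from the base axis. Payload 17.4 kg.
Tool frame: the origin (TCP) lies midway between the tips of the shut fingers; the grasp point (between the pads) lies 19 mm behind it; z points along the fingers, x is the direction in which the jaws open and shut, and the axes are right-handed (so a half turn about z gives the same grasp; the last joint's range is limited). The gripper opens to 85 mm and grips with 20 to 120 N. Pads are 22 mm wide; open, the fingers measure 114 mm over their backs; the gripper's body (76 mm by 85 mm) begins 54 mm behind the grasp point. The pads swing forward as they close: fully open they stand 13 mm farther back than shut.
Start: joints at [-1.185, 0.116, 1.442, -0, 1.584, -0.038], TCP at [0.278, -0.615, 0.231] pointing down, gripper open.
Joint ranges: [-2.83, 2.83], [-0.83, 2.19], [0.07, 2.5], [-1.14, 4.28], [0.01, 3], [-2.97, 2.97]. Speed limits (rad/s): [1.89, 1.89, 2.22, 3.14, 3.14, 3.14].

INTERFACE

Orientations are given as [roll, pitch, yaw] about the fixed x, y, z axes, in that order (R = Rz(yaw) Ry(pitch) Rx(roll)).
In Python, from bench import read_state, capture, camera_params, arm gives the robot as it stands.
- The arm moves only by the tool step_arm, never from a script. Its argument "series" is text: rows parted by semicolons, each of 7 numbers parted by spaces: the shift along the tool's x, y, z in mm, then the turn, a rotation vector about the tool's x, y, z in degrees, then the finger opening in mm, from 0 to 85.4. A call has 1 to 20 rows; each row shifts and turns the commanded pose from where the row before left it, along the tool's axes as they then stand; what a row does not reach is not made up. A row lasts 1/8 s, in which the tool goes at most 62.5 mm and 10.7 degrees, less where a joint would pass 70% of its speed; a pose out of reach is approached as far as the arm can. A call is refused whole if a number of a shift passes 62.5 or a number of a turn 10.7, either way. A call with a gripper value outside its range is refused whole. The fingers move at their own pace and stop on an object; "newtons" is the grip in N (left out, the last holds). Time passes only in rows, so rows that do not move let the fingers close. It gives the time, the measured TCP pose, the force and the opening at its end, in the units of the state.
- read_state(): the state, without advancing time (a new reading comes with each control period).
- capture(name): name is "scene" or "side" or "wrist"; returns (picture, depth): 384x512x3 uint8, blue, green, red; 384x512 float32, m along the optical axis (not along the pixel's ray), 0 where there is no reading.
- camera_params(name): a dict with "mtx" (3x3 intrinsics, pixels), "origin" and "attitude" of the camera in the world; the wrist camera has in their place "T_tool_cam" (4x4, takes a point from camera to tool coordinates, whose origin is the TCP and whose axes are the tool frame's). Camera axes: x right, y up, looking along -z (the intrinsics and any distortion apply to the point x, -y, -z); pixel columns grow to the right and rows downward; lengths in m; the calibration is good to about 2 mm. The wrist camera is an equidistant fisheye: a pixel r from the principal point sees the ray r / f radians off the axis. A picture is of the moment at which its call begins: read the wrist's pose just before it. camera_params takes no time and is no camera call.
- arm.job_done(): hands the job in, once; it reports no verdict.
The state is a dict: "time_s": time; "joint_pos": joint angles; "qd": joint speeds; "effort": joint torques, N m; "tool_pos": TCP position; "ee_rot": TCP orientation; "force": force on the tool from outside, world axes, zero at the start; "torque": the same for the moment, N m; "width": finger opening in m.
Only numpy, scipy, OpenCV 4.12 (cv2) and the standard library are available. Lean on these libraries where they do the work, as an engineer would, in place of code of your own. Each camera call takes 0.05 s, during which the arm holds its last target. There are 200 camera calls.

TASK

Push the white specimen tray along the bench into the corner of the L-shaped stop in front of the bar light, so that one long side lies flush against the long rail and one short end against the short arm of the L. Only push it: do not lift or tip the tray, do not touch the two covered dishes lying in it, and leave the jar, the beaker and the brush where they are.

Things in the scene. Friction and masses are not known exactly. Their poses are not given: they have to be found in the camera images.
- tray: loose open tray, white plastic, 110 mm along its x, 160 mm along its y, 28 mm high, walls and floor 4 mm, 0.3 to 0.6 kg, slides at 2 to 8 N. Origin: centre of its underside. Two covered dishes lie loose in it. It starts in the open quarter of the L, 8 to 17 cm short of its place, up to 0.3 rad askew; its -x side (towards the robot) and -y end (right) are free to push on
- stop: L-shaped stop of aluminium bar, 16 mm wide, 20 mm high, fixed to the bench. Origin: inner corner of the L, at bench level. Inner face of the long rail: plane x = 0, from y = 0 to -300 mm; of the short arm: plane y = 0, from x = 0 to -100 mm. The tray belongs where x and y are negative, axes parallel to these. Fixed to it, a black bar light over x = 70 to 100, y = -200 to 0 mm, top 81 mm high
- home (a point): point on the bench where the centre of the tray's underside is when it is home: x = -55 mm, y = -80 mm in the stop's frame
- dish_a: loose covered round dish, 56 mm across and 16 mm high, lying in the tray on the -y half; origin: centre of its underside. Not to be touched
- dish_b: the same, lying in the tray on the +y half; origin: centre of its underside. Not to be touched
- jar: bystander: closed brown glass jar, 60 mm across, 80 mm high, standing; origin: centre of its underside
- beaker: bystander: open clear glass beaker, 68 mm across, 85 mm high, standing; origin: centre of its underside
- brush: bystander: small brush about 150 mm long lying on the bench along its x; origin: on the bench below its middle
Mind the look-alikes: they are no part of the job. Several things have the shape of the tray; the one meant has the colours described above.

How it is judged:
By the outcome, as a careful person would: the job done as asked, in the order asked, and still so for the second after the job is handed in, with the robot touching nothing.
It also fails if it takes over 48 s, if anything falls off the work surface, if the arm or the gripper's body presses on something with over 40 N, if the wrist force passes 120 N, or if a joint passes its speed limit or range.

## Working session

There is one attempt and no reset: what is moved stays moved. The work goes in short steps, Python scripts to look and compute and a tool call to move; the robot and the scene stay as the last step left them, time stands still between calls to the robot, and variables do not carry over. Pictures are saved under pics/ and viewed, about 8 in all and at most 12, crops included, and the job is handed in when it is done.

Besides the shell and the picture viewer there is one more tool, called by a JSON object that holds its "name" and its "arguments", one argument or row to a line. step_arm: Moves the arm, as the interface text tells. Its arguments: {"type":"object","properties":{"series":{"type":"string"},"newtons":{"type":"number"}},"required":["series"]}

```bash
mkdir -p pics && ls && python3 - <<'E'
from bench import *
import cv2,numpy as np
for n in("scene","side"):
    p,d=capture(n); np.savez(f"pics/{n}0.npz",p=p,d=d); cv2.imwrite(f"pics/{n}0.png",cv2.resize(p,(768,576)))
    print(n,camera_params(n))
s=read_state();print(s)
E
```

```text
pics
scene {'mtx': array([[456.32766762,   0.        , 247.19127692],
       [  0.        , 456.32766762, 189.89756136],
       [  0.        ,   0.        ,   1.        ]]), 'origin': array([ 1.25151094, -0.22639269,  0.83833483]), 'attitude': array([7.41322912e-01, 9.48627720e-04, 1.29429296e+00])}
side {'mtx': array([[402.78794389,   0.        , 258.2143704 ],
       [  0.        , 402.78794389, 193.11806062],
       [  0.        ,   0.        ,   1.        ]]), 'origin': array([ 0.48560603, -0.59658002,  0.73277536]), 'attitude': array([ 0.70112339,  0.01125617, -0.1484421 ])}
{'time_s': 0.1, 'joint_pos': array([-1.18480294e+00,  1.16449932e-01,  1.44218552e+00, -6.77730645e-06,
        1.58398396e+00, -3.78002794e-02]), 'qd': array([ 5.73598441e-04, -6.34146361e-04, -1.41254659e-03,  5.15421474e-04,
       -9.51551058e-05, -2.67714810e-05]), 'effort': array([ 2.36643566e-03, -7.33661699e+01, -6.33790183e+01, -1.42929184e-04,
        5.27458848e-03, -4.10250927e-07]), 'tool_pos': array([ 0.27750394, -0.61514226,  0.230636  ]), 'ee_rot': array([-3.14156062e+00,  1.02628047e-03, -1.14700273e+00]), 'force': array([-0.03870898, -0.42553472, -0.04383448]), 'torque': array([-0.05464461,  0.03718509, -0.00219103]), 'width': 0.08548019296889918}
```

View pics/scene0.png

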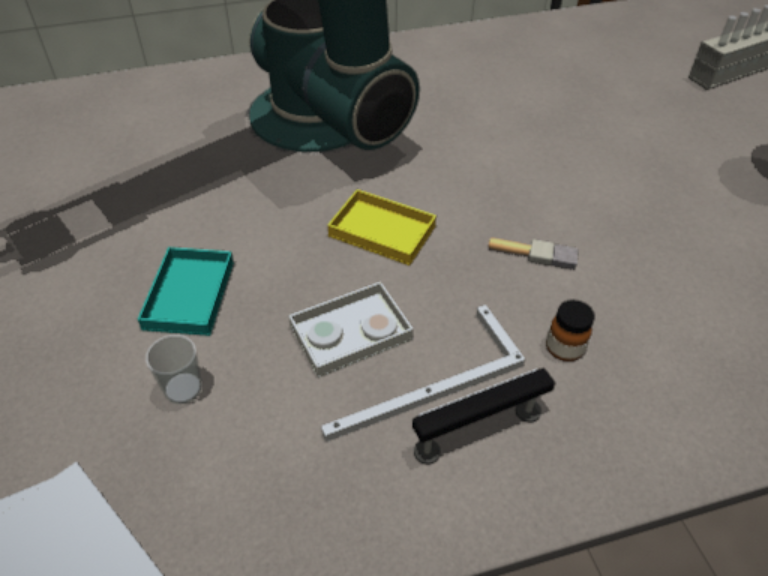

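View pics/side0.png

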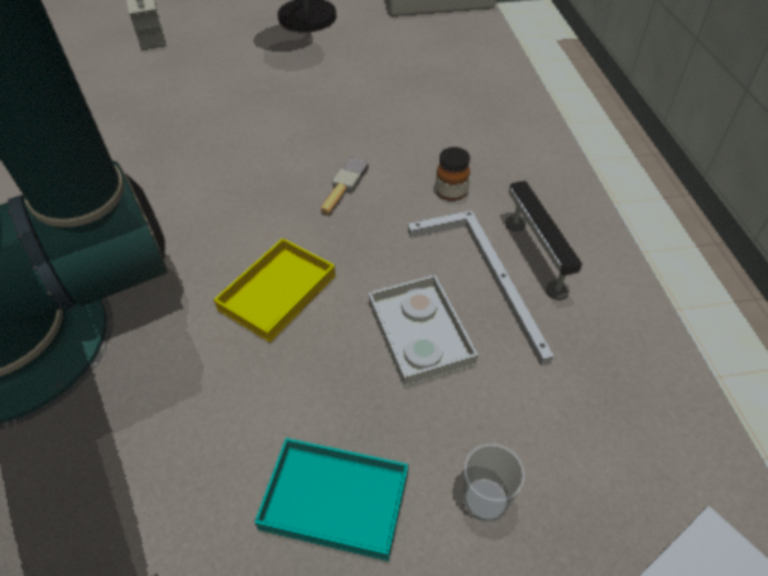

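Scene picture (768 px): candidates are white tray (350,328, with two dishes), yellow tray (383,226) and teal tray (187,290); by colour, white is the one. The L's corner is near (520,357), the rail runs to (325,430), the short arm to (484,310). Next, a close crop.

```bash
cat > h.py <<'E'
import numpy as np,cv2
from bench import *
from scipy.spatial.transform import Rotation as R
def ray(n,u,v,z):
    c=camera_params(n);K=c["mtx"]
    d=np.array([(u-K[0,2])/K[0,0],-(v-K[1,2])/K[1,1],-1.])
    d=R.from_euler('xyz',c["attitude"]).as_matrix()@d; o=np.array(c["origin"])
    return o+d*(z-o[2])/d[2]
def cloud(n,d):
    c=camera_params(n);K=c["mtx"];v,u=np.indices(d.shape)
    P=np.stack([(u-K[0,2])/K[0,0]*d,-(v-K[1,2])/K[1,1]*d,-d],-1)
    return P@R.from_euler('xyz',c["attitude"]).as_matrix().T+c["origin"]
E
python3 - <<'E'
from h import *
a=np.load("pics/scene0.npz");p=a["p"]
cv2.imwrite("pics/c1.png",cv2.resize(p[182:302,185:355],None,fx=4.5,fy=4.5,interpolation=cv2.INTER_CUBIC))
a2=np.load("pics/side0.npz");p2=a2["p"]
cv2.imwrite("pics/c2.png",cv2.resize(p2[132:262,235:375],None,fx=4.5,fy=4.5,interpolation=cv2.INTER_CUBIC))
for n,a in(("scene",a),("side",a2)):
    P=cloud(n,a["d"]);print(n,"bench z",np.median(P[320,200:300,2]),np.median(P[280,250:300,2]))
E
```

```text
scene bench z 0.0025208959756047866 0.04511399398924382
side bench z 0.004170283422708976 0.0006571712511975192
```

View pics/c1.png

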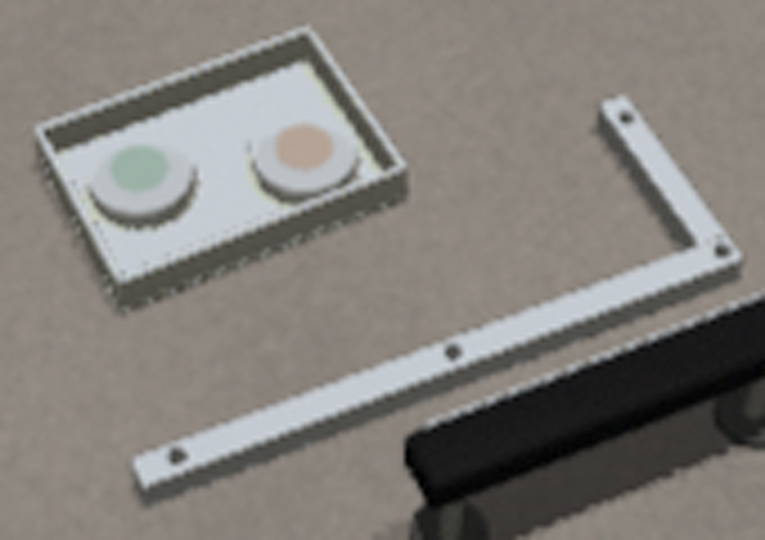

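View pics/c2.png

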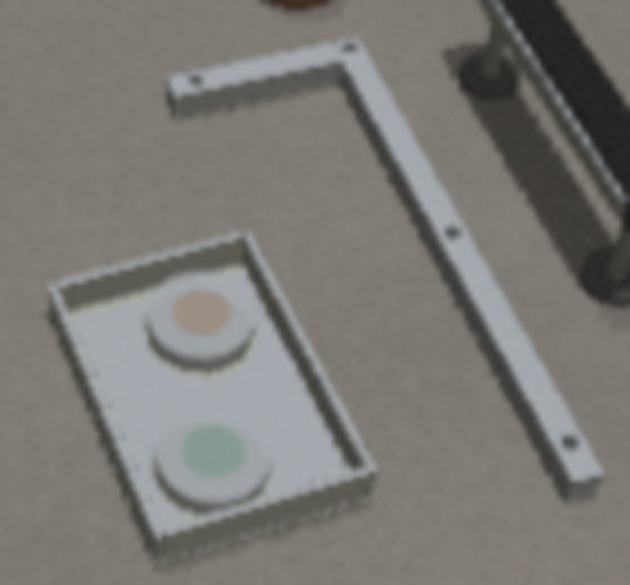

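```bash
cat >> h.py <<'E'
def fit(model,pts): # 2D rigid: model->world
    model=np.array(model);pts=np.array(pts)[:,:2]
    a=model-model.mean(0);b=pts-pts.mean(0)
    th=np.arctan2((a[:,0]*b[:,1]-a[:,1]*b[:,0]).sum(),(a*b).sum())
    Rm=np.array([[np.cos(th),-np.sin(th)],[np.sin(th),np.cos(th)]])
    t=pts.mean(0)-Rm@model.mean(0); return t,th,(pts-(model@Rm.T+t))*1000
TR=[(-.055,-.08),(-.055,.08),(.055,.08),(.055,-.08)]
ST=[(0,0),(0,-.3),(-.1,0)]
def pix(n,off,s,l,z): return [ray(n,off[0]+(u+.5)/s-.5,off[1]+(v+.5)/s-.5,z) for u,v in l]
E
python3 - <<'E'
from h import *
np.set_printoptions(precision=4,suppress=True)
T=[pix("scene",(185,182),4.5,[(38,130),(310,28),(407,172),(120,284)],.028),pix("side",(235,132),4.5,[(160,538),(52,290),(248,236),(376,472)],.028)]
S=[pix("scene",(185,182),4.5,[(697,243),(133,462),(600,103)],.02),pix("side",(235,132),4.5,[(345,72),(563,482),(172,97)],.02)]
for t,s in zip(T,S):
    ft=fit(TR,t);fs=fit(ST,s);print("tray",ft);print("stop",fs)
    c,sn=np.cos(fs[1]),np.sin(fs[1]);M=np.array([[c,sn],[-sn,c]])
    print("tray in stop",M@(ft[0]-fs[0]),ft[1]-fs[1])
# other heights
for n,px in(("scene",(570,350)),("scene",(182,388)),("scene",(533,252)),("scene",(383,250))):
    print(ray(n,px[0]/1.5,px[1]/1.5,0))
E
```

```text
tray (array([ 0.6039, -0.0758]), np.float64(0.18257856406600692), array([[ 1.0922,  1.8167],
       [-0.0484, -0.9789],
       [ 0.1121, -1.7681],
       [-1.156 ,  0.9303]]))
stop (array([0.7202, 0.1383]), np.float64(0.144008508983884), array([[-0.5846, -0.9445],
       [ 0.5048, -0.4052],
       [ 0.0798,  1.3498]]))
tray in stop [-0.1458 -0.1952] 0.03857005508212291
tray (array([ 0.6047, -0.0777]), np.float64(0.19030218986469405), array([[ 1.0671,  2.5654],
       [ 1.7812, -1.7172],
       [-1.196 , -2.3896],
       [-1.6523,  1.5414]]))
stop (array([0.7225, 0.1351]), np.float64(0.12268054430981955), array([[ 0.5383, -6.1685],
       [ 0.058 ,  4.4295],
       [-0.5963,  1.739 ]]))
tray in stop [-0.1429 -0.1968] 0.0676216455548745
[0.726  0.2381 0.    ]
[ 0.6339 -0.3384 -0.    ]
[0.5157 0.2744 0.    ]
[0.4396 0.0253 0.    ]
```

```bash
cat >> h.py <<'E'
S0=np.array([.7212,.1368]);SY=.138
def ss(p): # world->stop mm
    c,s=np.cos(SY),np.sin(SY);return np.array([[c,s],[-s,c]])@(np.array(p)[:2]-S0)*1000
def go(x,y,z,yawrel): # stop mm; prints shift in the present tool axes and turn about tool z
    s=read_state();c,sn=np.cos(SY),np.sin(SY)
    w=np.r_[S0+np.array([[c,-sn],[sn,c]])@np.array([x,y])/1000,z/1000]-s["tool_pos"]
    r=R.from_euler('xyz',s["ee_rot"]);print("shift tool mm",(r.inv().apply(w)*1000).round(1),"force",s["force"].round(1),"tcp stop",ss(s["tool_pos"]).round(1),s["tool_pos"][2].round(4))
    t=R.from_euler('xyz',[np.pi,0,SY+yawrel]);print("turn deg",np.degrees((r.inv()*t).as_rotvec()).round(2),"t",s["time_s"],"w",s["width"])
E
python3 - <<'E'
from h import *
for n,l in(("scene",[(330,233),(408,260),(436,215),(362,195)]),("side",[(270,337),(335,268),(217,298),(284,241)])):
    print(n,[ss(ray(n,u/1.5,v/1.5,.028)).round() for u,v in l])
print("tray",ss([.6043,-.0768]))
go(-245,-205,150,-np.pi/2)
E
```

```text
scene [array([-343., -150.]), array([-230.,  -56.]), array([-311.,   39.]), array([-414.,  -60.])]
side [array([-360., -157.]), array([-240.,  -54.]), array([-425.,  -62.]), array([-307.,   29.])]
tray [-145.17197329 -195.48828142]
shift tool mm [-375.3 -420.8   81. ] force [-0.  -0.4 -0. ] tcp stop [-542.9 -683.8] 0.2306
turn deg [1.000e-02 6.000e-02 1.637e+01] t 0.1 w 0.08548019296889918
```

{"name": "step_arm", "arguments": {
  "series": "0 0 0 0 0 8.2 60; 0 0 0 0 0 8.2 60; -20 -12 0 0 0 0 60; -40 -25 0 0 0 0 60; -40 -25 0 0 0 0 60; -40 -25 6 0 0 0 60; -40 -25 10 0 0 0 60; -40 -25 10 0 0 0 60; -40 -25 10 0 0 0 60; -40 -25 10 0 0 0 60; -40 -25 10 0 0 0 60; -40 -25 10 0 0 0 60; -40 -25 10 0 0 0 60; -40 -25 5 0 0 0 60; -39 -11 0 0 0 0 60; 0 0 0 0 0 0 60"
}}

```text
time_s: 2.1
tool_pos: [0.504, -0.0773, 0.1501]
ee_rot: [3.141, 0.0, -1.427]
force: [-0.7, -0.8, 0.7]
width: 0.0598
```

```bash
python3 - <<'E'
from h import *
go(-235,-205,8,-np.pi/2)
p,d=capture("wrist");cv2.imwrite("pics/w1.png",cv2.resize(p,(768,576)))
c=camera_params("wrist");print(c)
E
```

```text
shift tool mm [ 22.9  -9.5 142.1] force [-0.7 -0.8  0.7] tcp stop [-244.6 -182.2] 0.1501
turn deg [0.01 0.03 0.32] t 2.1 w 0.059805019145845226
{'mtx': array([[297.31863964,   0.        , 254.31603776],
       [  0.        , 297.31863964, 191.03698045],
       [  0.        ,   0.        ,   1.        ]]), 'T_tool_cam': array([[ 9.99999700e-01, -6.63846972e-04, -4.00087477e-04,
        -5.18009534e-04],
       [-7.44590182e-04, -9.66150378e-01, -2.57978472e-01,
        -6.47620498e-02],
       [-2.15286440e-04,  2.57978692e-01, -9.66150582e-01,
        -1.42828966e-01],
       [ 0.00000000e+00,  0.00000000e+00,  0.00000000e+00,
         1.00000000e+00]])}
```

View pics/w1.png

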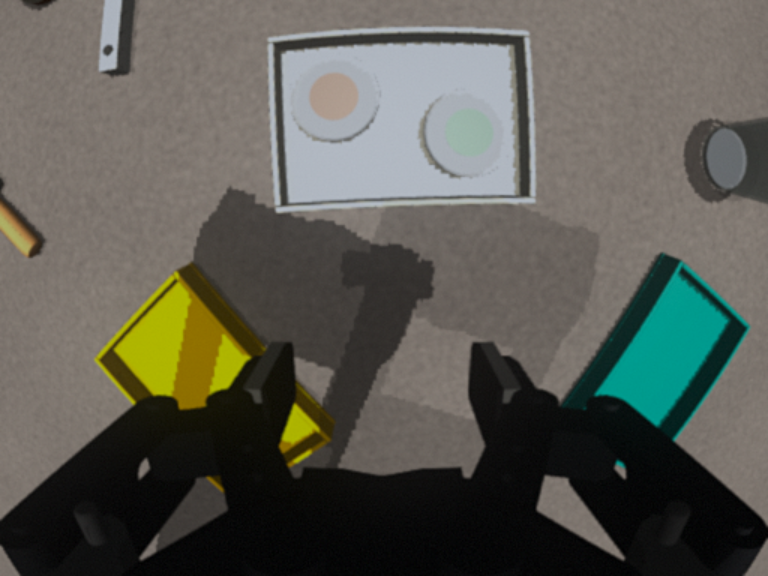

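Wrist view: the white tray's robot-side edge runs (277,208)–(535,200), with dishes at (335,97) and (464,133). The yellow and teal trays are clear of the push path. I'll check the tray pose from this view.

```bash
cat >> h.py <<'E'
def wray(u,v,z,s=None):
    s=s or read_state();c=camera_params("wrist");K=c["mtx"];T=c["T_tool_cam"]
    a=np.array([u-K[0,2],v-K[1,2]])/K[0,0];th=np.hypot(*a);k=np.sin(th)/th
    d=np.array([a[0]*k,-a[1]*k,-np.cos(th)]);r=R.from_euler('xyz',s["ee_rot"])
    d=r.apply(T[:3,:3]@d);o=s["tool_pos"]+r.apply(T[:3,3]);return o+d*(z-o[2])/d[2]
E
python3 - <<'E'
from h import *
t=[wray(u/1.5,v/1.5,.028) for u,v in[(535,202),(277,210),(270,39),(528,31)]]
f=fit(TR,t);print(f,ss(f[0]),f[1]-SY)
print("arm end",ss(wray(99/1.5,70/1.5,.02)),ss(wray(127/1.5,72/1.5,.02)))
E
```

```text
(array([ 0.60333425, -0.07754897]), np.float64(0.1859701316102015), array([[ 0.66999113,  1.38620723],
       [ 1.84336057, -0.63641898],
       [-1.55696889, -1.8976561 ],
       [-0.95638281,  1.14786785]])) [-146.23157048 -196.09727675] 0.0479701316102015
arm end [-97.54069271  14.78485983] [-103.45907162  -10.0489102 ]
```

All three views agree: the tray is at (-146,-196) mm in the stop frame, 0.05 rad askew. Lowering behind it.

{"name": "step_arm", "arguments": {
  "series": "10 -5 30 0 0 0 60; 8 -5 40 0 0 0 60; 0 0 40 0 0 0 60; 0 0 25 0 0 0 60; 0 0 8 0 0 0 60; 0 0 0 0 0 0 60"
}}

```text
time_s: 2.9
tool_pos: [0.5166, -0.0969, 0.0077]
ee_rot: [-3.142, -0.0, -1.433]
force: [0.4, 0.0, 0.3]
width: 0.06
```

```bash
python3 - <<'E'
from h import *
go(-121,-205,8,-np.pi/2)
E
```

```text
shift tool mm [   1.6 -113.8   -0.3] force [0.4 0.  0.3] tcp stop [-234.8 -203.4] 0.0077
turn deg [-0.   -0.   -0.01] t 2.9 w 0.0600243160645419
```

{"name": "step_arm", "arguments": {
  "series": "0 -4 0 0 0 0 60; 0 -6 0 0 0 0 60; 0 -6 0 0 0 0 60; 0 -6 0 0 0 0 60; 0 -6 0 0 0 0 60; 0 -6 0 0 0 0 60; 0 -6 0 0 0 0 60; 0 -6 0 0 0 0 60; 0 -6 0 0 0 0 60; 0 -6 0 0 0 0 60; 0 -6 0 0 0 0 60; 0 -6 0 0 0 0 60; 0 -6 0 0 0 0 60; 0 -6 0 0 0 0 60; 0 -6 0 0 0 0 60; 0 -4 0 0 0 0 60; 0 -4 0 0 0 0 60"
}}

```text
time_s: 5.03
tool_pos: [0.6116, -0.0835, 0.0073]
ee_rot: [3.14, 0.0, -1.433]
force: [-7.4, -0.7, 6.7]
width: 0.0603
```

```bash
python3 - <<'E'
from h import *
go(-121,-205,8,-np.pi/2)
p,d=capture("side");cv2.imwrite("pics/s1.png",cv2.resize(p[132:262,235:375],None,fx=4.5,fy=4.5,interpolation=cv2.INTER_CUBIC))
E
```

```text
shift tool mm [  1.9 -17.8  -0.8] force [-7.4 -0.7  6.7] tcp stop [-138.8 -203.1] 0.0073
turn deg [ 0.09  0.01 -0.02] t 5.025 w 0.06029836348993827
```

View pics/s1.png

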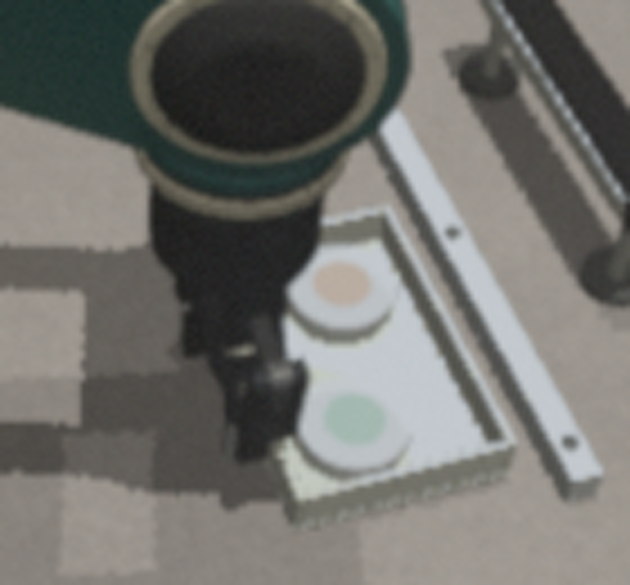

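```bash
python3 - <<'E'
from h import *
for q in pix("side",(235,132),4.5,[(512,447),(388,207),(290,500)],.028): print(ss(q).round(1))
s=read_state();print(s["force"],s["torque"])
p,d=capture("wrist");cv2.imwrite("pics/w2.png",cv2.resize(p,(768,576)))
E
```

```text
[ -20.8 -277.1]
[ -18.7 -118.1]
[-130.8 -274.7]
[-3.98464509  0.04065329  2.05487874] [0.01421432 0.37379814 0.00951954]
```

View pics/w2.png

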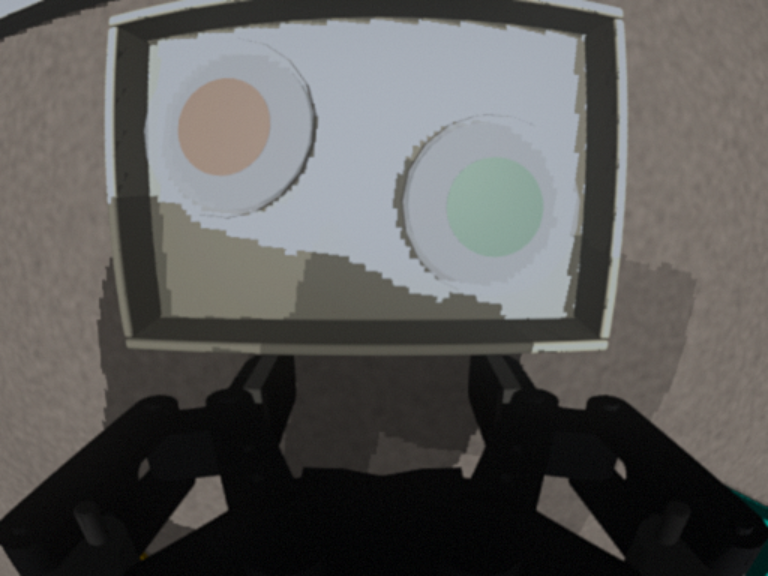

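Wrist view: both fingers are behind the wall (edge at row ~348), and the dishes are clear and untouched. The rail gap is ~20 mm. I'll continue to ~3 mm short, then back off.

{"name": "step_arm", "arguments": {
  "series": "0 -4 0 0 0 0 60; 0 -5 0 0 0 0 60; 0 -4 0 0 0 0 60; 0 -3 0 0 0 0 60; 0 0 0 0 0 0 60; 0 8 0 0 0 0 60; 0 15 0 0 0 0 60; 0 10 -30 0 0 0 60; 0 0 -60 0 0 0 60; 0 0 -40 0 0 0 60; 0 0 0 0 0 0 60"
}}

```text
time_s: 6.5
tool_pos: [0.5955, -0.0861, 0.1411]
ee_rot: [-3.136, -0.002, -1.433]
force: [0.4, -0.3, -1.1]
width: 0.0604
```

```bash
python3 - <<'E'
from h import *
go(-58,-315,135,0)
p,d=capture("side");cv2.imwrite("pics/s2.png",cv2.resize(p[132:262,235:375],None,fx=4.5,fy=4.5,interpolation=cv2.INTER_CUBIC))
E
```

```text
shift tool mm [111.4 -97.2   6.8] force [ 0.4 -0.3 -1.1] tcp stop [-155.2 -203.5] 0.1411
turn deg [ -0.16  -0.33 -90.03] t 6.5 w 0.060416962320726256
```

{"name": "step_arm", "arguments": {
  "series": "20 -17 0 0 0 0 60; 40 -35 0 0 0 0 60; 40 -35 0 0 0 0 60; 12 -10 0 0 0 0 60; 0 0 0 0 0 -10 60; 0 0 0 0 0 -10 60; 0 0 0 0 0 -10 60; 0 0 0 0 0 -10 60; 0 0 0 0 0 -10 60; 0 0 0 0 0 -10 60; 0 0 0 0 0 -10 60; 0 0 0 0 0 -10 60; 0 0 0 0 0 -10 60; 0 0 0 0 0 0 60"
}}

```text
time_s: 8.3
tool_pos: [0.7055, -0.183, 0.1361]
ee_rot: [-3.141, 0.002, 0.137]
force: [-0.5, -0.3, 0.6]
width: 0.0599
```

```bash
python3 - <<'E'
from h import *
go(-58,-315,8,0)
p,d=capture("wrist");cv2.imwrite("pics/w3.png",cv2.resize(p,(768,576)))
E
```

```text
shift tool mm [  1.7   0.5 128.1] force [-0.5 -0.3  0.6] tcp stop [ -59.5 -314.6] 0.1361
turn deg [-0.04  0.09 -0.07] t 8.3 w 0.059945557609427845
```

View pics/w3.png

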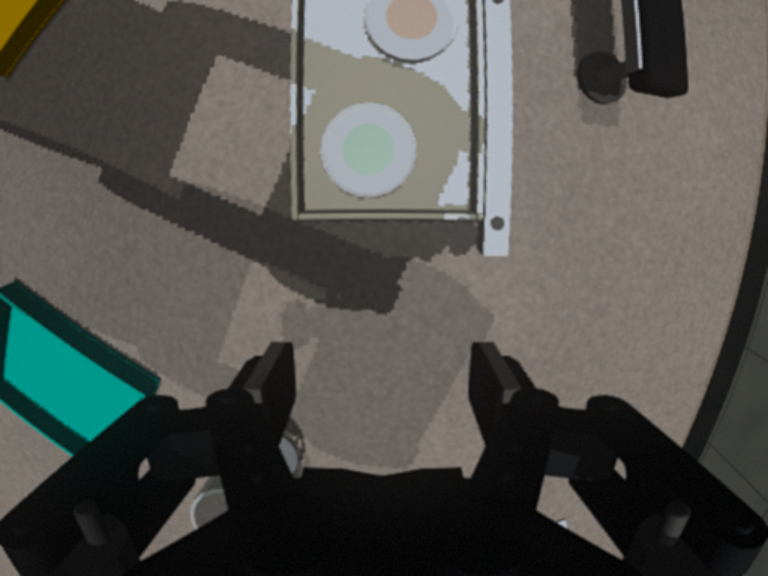

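Wrist view: the tray's free end is at row ~215 (columns 293–480), nearly parallel to the rail with a gap of a few mm. Teal tray and beaker are clear of the descent.

{"name": "step_arm", "arguments": {
  "series": "2 0 30 0 0 0 60; 0 0 40 0 0 0 60; 0 0 35 0 0 0 60; 0 0 18 0 0 0 60; 0 0 5 0 0 0 60; 0 0 0 0 0 0 60; 0 -5 0 0 0 0 60; 0 -6 0 0 0 0 60; 0 -6 0 0 0 0 60; 0 -6 0 0 0 0 60; 0 -6 0 0 0 0 60; 0 -6 0 0 0 0 60; 0 -6 0 0 0 0 60; 0 -6 0 0 0 0 60; 0 -6 0 0 0 0 60; 0 -6 0 0 0 0 60; 0 -6 0 0 0 0 60; 0 -6 0 0 0 0 60"
}}

```text
time_s: 10.6
tool_pos: [0.6986, -0.1124, 0.0094]
ee_rot: [3.142, -0.0, 0.138]
force: [0.3, -4.4, 1.8]
width: 0.0599
```

```bash
python3 - <<'E'
from h import *
go(-58,-171,8,0)
E
```

```text
shift tool mm [ -1.4 -72.8   1.4] force [ 0.3 -4.4  1.8] tcp stop [ -56.6 -243.8] 0.0094
turn deg [ 0.   -0.   -0.02] t 10.6 w 0.05992814247837992
```

{"name": "step_arm", "arguments": {
  "series": "0 -5 0 0 0 0 60; 0 -6 0 0 0 0 60; 0 -6 0 0 0 0 60; 0 -6 0 0 0 0 60; 0 -6 0 0 0 0 60; 0 -6 0 0 0 0 60; 0 -6 0 0 0 0 60; 0 -6 0 0 0 0 60; 0 -6 0 0 0 0 60; 0 -6 0 0 0 0 60; 0 -4 0 0 0 0 60; 0 -2 0 0 0 0 60; 0 0 0 0 0 0 60"
}}

```text
time_s: 12.22
tool_pos: [0.6897, -0.048, 0.0093]
ee_rot: [-3.141, 0.0, 0.138]
force: [0.8, -1.8, 1.1]
width: 0.06
```

```bash
python3 - <<'E'
from h import *
go(-58,-171,8,0)
p,d=capture("wrist");cv2.imwrite("pics/w4.png",cv2.resize(p,(768,576)))
E
```

```text
shift tool mm [-1.3 -7.7  1.3] force [ 0.8 -1.8  1.1] tcp stop [ -56.7 -178.7] 0.0093
turn deg [-0.03  0.01 -0.02] t 12.225 w 0.05996254107863576
```

View pics/w4.png

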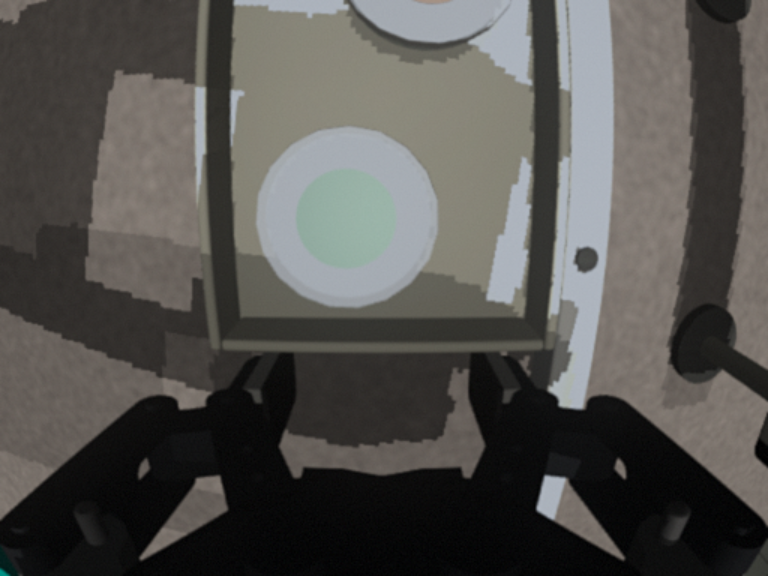

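Wrist view: the tray is between the fingers and the rail, square, dishes untouched. Approaching the short arm slowly.

{"name": "step_arm", "arguments": {
  "series": "0 -1.5 0 0 0 0 60; 0 -1.5 0 0 0 0 60; 0 -1 0 0 0 0 60; 0 -1 0 0 0 0 60; 0 0 0 0 0 0 60"
}}

```text
time_s: 12.9
tool_pos: [0.6889, -0.0433, 0.0091]
ee_rot: [-3.141, 0.0, 0.138]
force: [1.0, -2.5, -0.8]
width: 0.0602
```

{"name": "step_arm", "arguments": {
  "series": "0 -1 0 0 0 0 60; 0 -1 0 0 0 0 60; 0 0 0 0 0 0 60"
}}

```text
time_s: 13.28
tool_pos: [0.6887, -0.0413, 0.0092]
ee_rot: [-3.141, 0.0, 0.138]
force: [-0.8, -0.5, -1.0]
width: 0.0597
```

{"name": "step_arm", "arguments": {
  "series": "0 -1 0 0 0 0 60; 0 0 0 0 0 0 60"
}}

```text
time_s: 13.52
tool_pos: [0.6886, -0.0404, 0.0093]
ee_rot: [-3.141, 0.0, 0.138]
force: [0.6, -1.2, -0.6]
width: 0.06
```

{"name": "step_arm", "arguments": {
  "series": "0 -1 0 0 0 0 60; 0 0 0 0 0 0 60"
}}

```text
time_s: 13.78
tool_pos: [0.6885, -0.0395, 0.0093]
ee_rot: [3.141, 0.0, 0.138]
force: [0.2, -2.6, -1.9]
width: 0.06
```

{"name": "step_arm", "arguments": {
  "series": "0 -1 0 0 0 0 60; 0 0 0 0 0 0 60"
}}

```text
time_s: 14.02
tool_pos: [0.6883, -0.0394, 0.0093]
ee_rot: [3.14, 0.0, 0.137]
force: [0.0, -10.3, -0.8]
width: 0.06
```

{"name": "step_arm", "arguments": {
  "series": "0 -1 0 0 0 0 60; 0 0 0 0 0 0 60"
}}

```text
time_s: 14.28
tool_pos: [0.6882, -0.0394, 0.0094]
ee_rot: [3.139, 0.0, 0.137]
force: [-0.9, -16.4, -1.4]
width: 0.0598
```

{"name": "step_arm", "arguments": {
  "series": "0 -1 0 0 0 0 60; 0 0 0 0 0 0 60"
}}

```text
time_s: 14.52
tool_pos: [0.6881, -0.0393, 0.0095]
ee_rot: [3.137, 0.0, 0.137]
force: [-0.2, -23.7, -0.1]
width: 0.0601
```

Seated against the short arm (TCP stalls, 24 N). Backing off and going round to the long side for the final squaring push.

{"name": "step_arm", "arguments": {
  "series": "0 5 0 0 0 0 60; 0 12 0 0 0 0 60; 0 18 -20 0 0 0 60; 0 5 -50 0 0 0 60; 0 0 -40 0 0 0 60; 0 0 0 0 0 10 60; 0 0 0 0 0 10 60; 0 0 0 0 0 10 60; 0 0 0 0 0 10 60; 0 0 0 0 0 10 60; 0 0 0 0 0 10 60; 0 0 0 0 0 10 60; 0 0 0 0 0 10 60; 0 0 0 0 0 10 60; -20 15 0 0 0 0 60; -40 30 0 0 0 0 60; -40 30 0 0 0 0 60; -29 20 0 0 0 0 60; 0 0 0 0 0 0 60"
}}

```text
time_s: 16.9
tool_pos: [0.5812, 0.0393, 0.1213]
ee_rot: [-3.14, 0.0, -1.432]
force: [0.1, -0.8, 0.0]
width: 0.0601
```

```bash
python3 - <<'E'
from h import *
go(-150,-80,8,-np.pi/2)
p,d=capture("wrist");cv2.imwrite("pics/w5.png",cv2.resize(p,(768,576)))
E
```

```text
shift tool mm [  2.7  -1.8 113.3] force [ 0.1 -0.8  0. ] tcp stop [-152.   -77.3] 0.1213
turn deg [-0.12  0.    0.06] t 16.9 w 0.060121263578637035
```

View pics/w5.png

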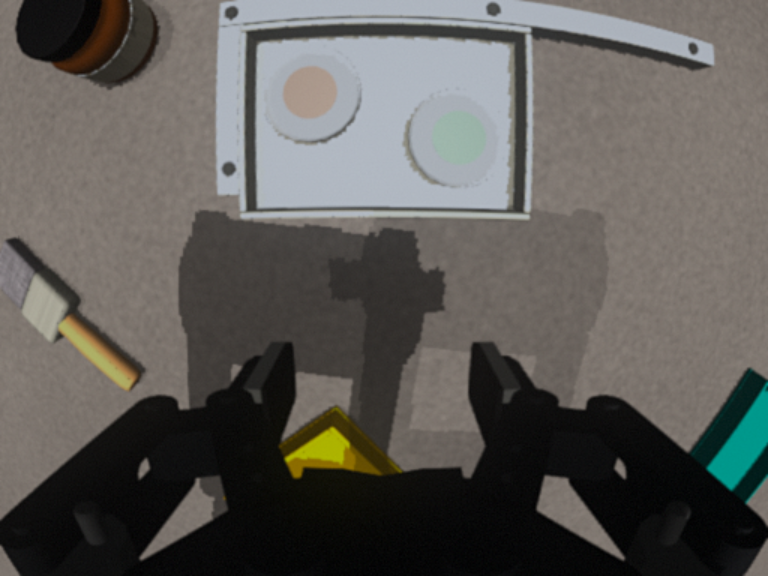

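Wrist view: the tray sits in the L with its left end against the short arm (x≈240) and its top side at the rail. Dishes are in place; jar, brush and yellow tray are clear. Final push on the long side.

{"name": "step_arm", "arguments": {
  "series": "2 0 30 0 0 0 60; 0 0 40 0 0 0 60; 0 0 30 0 0 0 60; 0 0 13 0 0 0 60; 0 0 0 0 0 0 60; 0 -5 0 0 0 0 60; 0 -7 0 0 0 0 60; 0 -7 0 0 0 0 60; 0 -5 0 0 0 0 60; 0 -2 0 0 0 0 60; 0 -1 0 0 0 0 60; 0 0 0 0 0 0 60"
}}

```text
time_s: 18.45
tool_pos: [0.6087, 0.0403, 0.0063]
ee_rot: [3.141, 0.0, -1.433]
force: [0.2, -0.3, 0.9]
width: 0.0599
```

{"name": "step_arm", "arguments": {
  "series": "0 -1 0 0 0 0 60; 0 0 0 0 0 0 60"
}}

```text
time_s: 18.7
tool_pos: [0.6098, 0.0405, 0.0063]
ee_rot: [-3.142, 0.0, -1.433]
force: [-0.9, -0.7, -0.3]
width: 0.06
```

{"name": "step_arm", "arguments": {
  "series": "0 -1 0 0 0 0 60; 0 0 0 0 0 0 60"
}}

```text
time_s: 18.95
tool_pos: [0.6108, 0.0406, 0.0063]
ee_rot: [3.141, 0.0, -1.433]
force: [-1.2, -0.3, -0.4]
width: 0.0602
```

{"name": "step_arm", "arguments": {
  "series": "0 -1 0 0 0 0 60; 0 0 0 0 0 0 60"
}}

```text
time_s: 19.2
tool_pos: [0.6112, 0.0405, 0.0063]
ee_rot: [3.14, -0.0, -1.433]
force: [-7.0, -2.1, 4.4]
width: 0.0603
```

{"name": "step_arm", "arguments": {
  "series": "0 -1 0 0 0 0 60; 0 0 0 0 0 0 60"
}}

```text
time_s: 19.45
tool_pos: [0.6123, 0.0407, 0.0063]
ee_rot: [3.14, -0.0, -1.433]
force: [-6.3, -3.2, 2.9]
width: 0.0597
```

{"name": "step_arm", "arguments": {
  "series": "0 -1 0 0 0 0 60; 0 0 0 0 0 0 60"
}}

```text
time_s: 19.7
tool_pos: [0.6133, 0.0408, 0.0063]
ee_rot: [3.14, -0.0, -1.433]
force: [-6.5, -2.4, 2.5]
width: 0.0598
```

{"name": "step_arm", "arguments": {
  "series": "0 -1 0 0 0 0 60; 0 0 0 0 0 0 60; 0 0 0 0 0 0 60"
}}

```text
time_s: 20.08
tool_pos: [0.614, 0.0409, 0.0062]
ee_rot: [3.14, -0.0, -1.433]
force: [-9.1, -2.2, 5.2]
width: 0.0597
```

{"name": "step_arm", "arguments": {
  "series": "0 -1 0 0 0 0 60; 0 0 0 0 0 0 60"
}}

```text
time_s: 20.32
tool_pos: [0.614, 0.041, 0.0062]
ee_rot: [3.137, 0.0, -1.433]
force: [-19.8, -2.6, 12.0]
width: 0.0597
```

{"name": "step_arm", "arguments": {
  "series": "0 -1 0 0 0 0 60; 0 0 0 0 0 0 60"
}}

```text
time_s: 20.58
tool_pos: [0.6141, 0.041, 0.0062]
ee_rot: [3.135, 0.0, -1.433]
force: [-29.6, -4.6, 18.2]
width: 0.0599
```

Stalled against the rail (30 N). Backing off and lifting clear.

{"name": "step_arm", "arguments": {
  "series": "0 2 0 0 0 0 60; 0 3 0 0 0 0 60; 0 10 0 0 0 0 60; 0 20 -10 0 0 0 60; 0 5 -45 0 0 0 60; 0 0 -50 0 0 0 60; 0 0 -15 0 0 0 60; 0 0 0 0 0 0 60"
}}

```text
time_s: 21.58
tool_pos: [0.5772, 0.0359, 0.1269]
ee_rot: [-3.14, -0.0, -1.433]
force: [-0.2, 0.0, -0.6]
width: 0.0603
```

```bash
python3 - <<'E'
from h import *
go(-150,-80,120,-np.pi/2)
p,d=capture("wrist");cv2.imwrite("pics/w6.png",cv2.resize(p[0:150,140:370],None,fx=3.4,fy=3.4,interpolation=cv2.INTER_CUBIC))
E
```

```text
shift tool mm [-0.1 -6.5  6.9] force [-0.2  0.  -0.6] tcp stop [-156.6  -80.1] 0.1269
turn deg [-0.09 -0.01 -0.02] t 21.575 w 0.0603068482480739
```

View pics/w6.png

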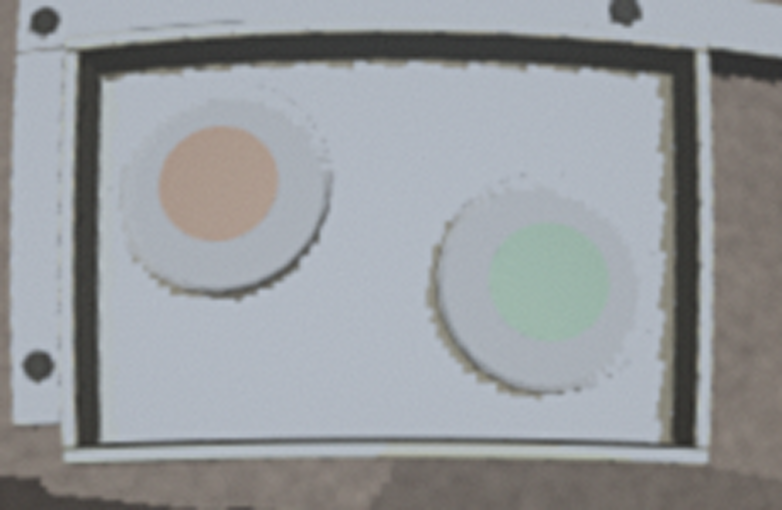

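Wrist crop: the tray wall lies along the rail (row ~45) and the short arm (column ~63), with no visible gap. I'll check from the opposite side with the scene camera.

```bash
python3 - <<'E'
from h import *
p,d=capture("scene");cv2.imwrite("pics/c3.png",cv2.resize(p[185:295,210:360],None,fx=5,fy=5,interpolation=cv2.INTER_CUBIC))
E
```

```text
(no output)
```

View pics/c3.png

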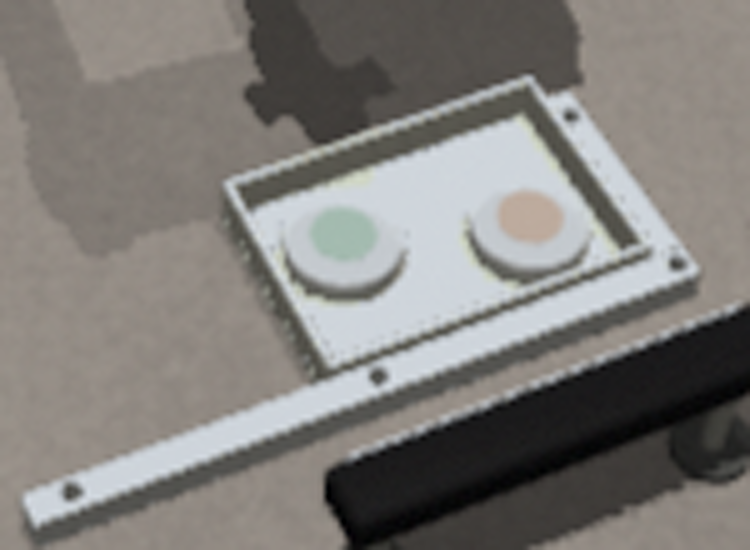

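```bash
python3 - <<'E'
from h import *
o=(210,185)
t=pix("scene",o,5,[(228,183),(530,78),(652,250),(330,368)],.028)
f=fit(TR,t);print(f)
r=pix("scene",o,5,[(37,522),(697,273)],.02); dv=(r[1]-r[0])[:2]; print("rail yaw",np.arctan2(-dv[0],dv[1]),"len",np.hypot(*dv))
# corner from outer corner (16,16)
y=np.arctan2(-dv[0],dv[1]);M=np.array([[np.cos(y),np.sin(y)],[-np.sin(y),np.cos(y)]])
print("tray rel (want -55 -80)",M@(f[0]-r[1][:2])*1000+16, "yaw",f[1]-y)
for q in t: print(M@(q-r[1])[:2]*1000+16)
E
```

```text
(array([0.67843874, 0.05097676]), np.float64(0.13113578696311357), array([[ 0.68537839,  2.12719672],
       [ 0.02218845, -1.52809381],
       [ 0.02469869, -1.46381496],
       [-0.73226553,  0.86471205]]))
rail yaw 0.13328348067702975 len 0.31228436326107606
tray rel (want -55 -80) [-53.16134295 -78.27925506] yaw -0.0021476937139161822
[-107.37105027 -156.14369649]
[-108.17047626    0.3211939 ]
[1.84029999 0.14832295]
[   1.05585475 -157.4428406 ]
```

```bash
python3 -c "
from bench import arm;print(arm.job_done())"
```

```text
the job is handed in; nothing more can be done
None
```

The white tray is in the corner of the L, and I handed the job in at about 21.7 s with the gripper well clear and touching nothing.

I pushed it with both finger tips in three stages: the long side towards the rail, then the end along to the short arm, then the long side again until it was flush. It stalled at about 24 N against the short arm and about 30 N against the rail.

**Last checks:**
- **Alignment:** in the scene camera the tray was within 0.002 rad of parallel to the rail.
- **Position:** its centre measured (-53, -78) mm in the stop's frame, where home is (-55, -80). That 2 mm difference is about the calibration error, and as it would put the tray slightly inside the stop, I take it as contact.
- **Gaps:** neither the wrist nor the scene view showed one at the rail or the short arm. I did not push on the short end again after the last long-side push, so a gap of up to about half a millimetre there is not ruled out.
- **Other objects:** neither dish was touched. I never went near the jar, the brush or the beaker, and the pushes passed clear of the yellow and teal trays. I did not measure the jar, brush or beaker again at the end.

Two measurements disagreed along the way. The side camera made the rail about 10 mm too short, which I put down to reading its ends badly. The upward force of up to 18 N while pressing against the rail I take to be friction on the tray wall.

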